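Fit the selector lever onto a tilted gearbox shaft and swing it to its stop

ROBOT

A 6-joint arm with a two-finger parallel gripper is mounted at the origin on the work surface. World frame = base frame: x ahead of the robot, y to its left, z up, the work surface at z = 0. Lengths are in m, angles in rad, forces in N, time in s.
With the tool pointing down it reaches from about 0.35 to 0.725 m from the base axis. Payload 6 kg.
Tool frame: the origin (TCP) lies at the very end of the fingers, on their centre line; the grasp point (between the pads) lies 19 mm behind it; z points along the fingers, y is the direction in which the jaws open and shut (so a half turn about z gives the same grasp; the last joint's range is limited). The gripper opens to 85 mm and grips with 20 to 120 N. Pads are 22 mm wide; open, the fingers measure 114 mm over their backs; the gripper's body (76 mm by 85 mm) begins 54 mm behind the grasp point. The pads swing forward as they close: fully open they stand 13 mm farther back than shut.
Start: joints at [-0.868, 0.04, 0.085, 0, -1.615, -0.334], TCP at [0.216, -0.56, 0.231] pointing down, gripper open.
Joint ranges: [-2.56, 2.56], [-1.29, 2.01], [-1.08, 1.49], [-3.29, 1.98], [-2.81, -0.18], [-2.99, 2.99]. Speed limits (rad/s): [2.57, 2.57, 3.01, 3.14, 3.14, 3.14].

INTERFACE

Orientations are given as a unit quaternion [x, y, z, w].
In Python, from plant import arm gives the robot as it stands.
- The arm moves only by the shell command python3 -m handwheel 'ROWS' [FORCE]. ROWS is JSON, a list of rows, each a list of 5 numbers: the gripper command: -1 is fully open, 1 is shut, values between are in proportion, then the shift along the tool's x, y, z in mm, then the turn about the tool's z in rad. A call has 1 to 20 rows; each row shifts and turns the pose as measured when the row begins, along the tool's axes as they then stand; what a row does not reach is not made up. A row lasts 1/8 s, in which the tool goes at most 62.5 mm and 10.7 degrees, less where a joint would pass 70% of its speed; a pose out of reach is approached as far as the arm can. A call is refused whole if a number of a shift passes 62.5 or a number of a turn 0.188, either way. A call with a gripper value outside its range is refused whole. The fingers move at their own pace and stop on an object; FORCE is the grip in N (left out, the last holds). Time passes only in rows, so rows that do not move let the fingers close. It gives the time, the measured TCP pose, the force and the opening at its end, in the units of the state.
- arm.observe(): the state, without advancing time (a new reading comes with each control period).
- arm.capture(name): name is "scene" or "top" or "wrist"; returns (picture, depth): 400x640x3 uint8, blue, green, red; 400x640 float32, m along the optical axis (not along the pixel's ray), 0 where there is no reading.
- arm.camera_params(name): a dict with "K" (3x3 intrinsics, pixels), "R" (3x3) and "t" (3): a world point X has camera coordinates R X + t. Camera axes: x right, y down, z forward; pixel columns grow to the right and rows downward; lengths in m; the calibration is good to about 2 mm. A picture is of the moment at which its call begins: read the wrist's pose just before it. camera_params takes no time and is no camera call; for the wrist camera it gives the pose at the moment of the call.
- arm.close_job(): hands the job in, once; it reports no verdict.
The state is a dict: "time_s": time; "joint_positions": joint angles; "dq": joint speeds; "effort": joint torques, N m; "tcp_pos": TCP position; "eef_rot": TCP orientation; "force": force on the tool from outside, world axes, zero at the start; "torque": the same for the moment, N m; "gripper_width": finger opening in m.
Only numpy, scipy, OpenCV 4.12 (cv2) and the standard library are available. Lean on these libraries where they do the work, as an engineer would, in place of code of your own. Each camera call takes 0.05 s, during which the arm holds its last target. There are 200 camera calls.

TASK

Pick up the loose selector lever and fit it on the selector shaft of the gearbox, which is held tilted in the stand: turn the lever until the flat in its bore matches the flat on the shaft and push it fully home against the shoulder. Then swing the fitted lever clockwise, looking down on the shaft's end, until the shaft is firmly against its stop and the arm lies over the yellow-marked index rib, and let go. Leave the gear, the ratchet and the socket where they are.

Things in the scene. Friction and masses are not known exactly. Their poses are not given: they have to be found in the camera images.
- lever: Loose light grey steel selector lever, 0.21 kg (+-25 %), flat on the 2 mm thick black mat, yaw 0.2 to 3.8 rad, the right side up (this side stays outermost when fitted). Origin: on the bore axis, in the plane of the underside. z: bore axis, up; x: along the arm. Arm 20 mm wide, 6 mm thick, underside level with the hub's, ending 88 mm from the bore axis; centre of mass some 20 mm from it.
- lever_hub (a point): Centre of the top of the lever's hub, 28 mm up z from the lever's origin, same axes. The hub is a block 34 mm along x and 32 mm across y with flat sides at y = -16 and +16 mm to grip. The D-shaped bore goes right through: radius 10.6 mm, its flat on the arm's side (+x), 5.5 mm from the axis. A yellow dab on the top marks the flat's side.
- lever_ball (a point): Centre of the bright steel ball (13 mm across) near the end of the lever's arm: 78 mm along x and 17.5 mm up z from the lever's origin.
- shaft_seat (a point): On the selector shaft's axis in the plane of the shoulder where the fitted lever's underside rests; turns with the shaft. z: outwards along the shaft, 30 degrees from vertical, leaning to the stand's -x; x: out of the shaft's flat. Fitted, the lever's origin and axes coincide with these. Shoulder: dark disc, radius 15 mm, with a yellow line on the flat's side, 20 mm above the gearbox's top face.
- shaft_tip (a point): Outer end of the selector shaft, 36 mm up z from shaft_seat, same axes. The shaft is a D, radius 10 mm, flat 5 mm from the axis, full to 23 mm above the shoulder, tapered to radius 7.8 mm (flat at 3.8) at 26 mm; beyond it a brass-coloured threaded stub, radius 4 mm. Nothing else within 60 mm of the shaft rises above the shoulder.
- selector (a joint): Turn of the selector shaft, rad: 0 at its stop, at most 1.5, growing counter-clockwise seen from the shaft's outer end; starts at 0.6 to 1.3. Even friction of about 0.12 N m, no spring, stays where it is left. The fitted lever has up to 0.13 rad of play on it either way. At 0 the flat, and so the lever's arm, points along the index rib on the gearbox's top face.
- index_rib (a point): Middle of the index rib, a low raised rib 50 mm long with a yellow line along it, on the gearbox's top face, 45 mm from the shaft's axis and 14 mm below the shoulder's plane: the fitted lever's arm lies over it when the shaft is at its stop.
- stand: Fixed blue stand that carries the tilted gearbox, base plate 200 by 330 mm; it is bolted down elsewhere each time, yaw within 0.35 rad. Origin: centre of its underside; x points away from the robot at yaw 0, z up. Two cast lugs at the far edge of the gearbox's top face, either side, reach about 250 mm (right) and 270 mm (left) above the bench.
- gear: A loose steel spur gear on the mat, 74 mm across, 30 mm high, axis upright; origin at the centre of its underside. A bystander.
- ratchet: A loose ratchet handle with a red grip lying between the robot and the stand, 240 mm long along its x, 26 mm high; origin underneath, near its middle. A bystander.
- socket: A loose deep socket standing on end to the left of the stand, 30 mm across, 55 mm high; origin at the centre of its underside. A bystander.
Not all that is in view belongs to the job. Of the things that look like the lever, the middle-sized one is meant.

How it is judged:
By the outcome, as a careful person would: the job done as asked, in the order asked, and still so for the second after the job is handed in, with the robot touching nothing.
It also fails if it takes over 51 s, if anything falls off the work surface, if the arm or the gripper's body presses on something with over 40 N, if the wrist force passes 120 N, or if a joint passes its speed limit or range.

## Working session

There is one attempt and no reset: what is moved stays moved. The work goes in short steps, Python scripts to look and compute and a shell command to move; the robot and the scene stay as the last step left them, time stands still between calls to the robot, and variables do not carry over. Pictures are saved under pics/ and viewed, about 8 in all and at most 12, crops included, and the job is handed in when it is done.

```bash
mkdir -p pics; ls
cat > h.py <<'E'
import numpy as np, cv2
from plant import arm
def save(n,im): cv2.imwrite('pics/%s.png'%n,im)
def pts(depth,P):
    v,u=np.mgrid[0:depth.shape[0],0:depth.shape[1]]
    K=np.array(P['K']);c=np.stack([(u-K[0,2])/K[0,0]*depth,(v-K[1,2])/K[1,1]*depth,depth],-1)
    return (c-np.array(P['t']).ravel())@np.array(P['R'])
def ray(uv,z,P):
    K,R,t=[np.array(P[k]) for k in('K','R','t')];t=t.ravel()
    C=-R.T@t;d=R.T@np.linalg.inv(K)@np.array([uv[0],uv[1],1.])
    return C+d*(z-C[2])/d[2]
E
python3 - <<'E'
from h import *
import pickle
D={}
for n in('scene','top'):
    P=arm.camera_params(n);im,d=arm.capture(n);D[n]=(im,d,P);print(n,P)
pickle.dump(D,open('a.pkl','wb'))
save('a',cv2.resize(np.vstack([D['top'][0],D['scene'][0]]),None,fx=.75,fy=.75)); save('top',D['top'][0]);save('scene',D['scene'][0])
print(arm.observe())
E
```

```text
pics
scene {'K': array([[423.44195797,   0.        , 330.2114174 ],
       [  0.        , 423.44195797, 197.36744685],
       [  0.        ,   0.        ,   1.        ]]), 'R': array([[ 0.16829522,  0.98568514, -0.01007593],
       [ 0.61184818, -0.11246995, -0.78293826],
       [-0.77286385,  0.12559982, -0.62201781]]), 't': array([-0.1341938 , -0.16687074,  1.45495554])}
top {'K': array([[453.48047561,   0.        , 323.42064062],
       [  0.        , 453.48047561, 195.14077951],
       [  0.        ,   0.        ,   1.        ]]), 'R': array([[-0.01635236, -0.99984901,  0.00587885],
       [-0.97775444,  0.01476077, -0.20923281],
       [ 0.20911445, -0.00916952, -0.97784818]]), 't': array([0.06892381, 0.4889614 , 1.29281853])}
{'time_s': 0.1, 'joint_positions': array([-8.68298727e-01,  4.07480484e-02,  8.39200595e-02, -4.00140818e-04,
       -1.61553624e+00, -3.33701089e-01]), 'dq': array([ 0.00187754, -0.00181504,  0.00293452,  0.00164265, -0.00067146,
        0.00073478]), 'effort': array([-4.48693318e-03, -3.69347620e+01,  3.48280406e+01,  6.95177570e+00,
       -4.57858405e-03, -1.55618631e-05]), 'tcp_pos': array([ 0.21624951, -0.5593486 ,  0.2303876 ]), 'eef_rot': array([-1.83363606e-01,  9.83044828e-01,  7.80049943e-04, -2.14589070e-04]), 'force': array([-0.23501771,  0.72302146,  0.38718584]), 'torque': array([ 0.03277795, -0.07812743, -0.04481356]), 'gripper_width': 0.08531502899187741}
```

View pics/a.png

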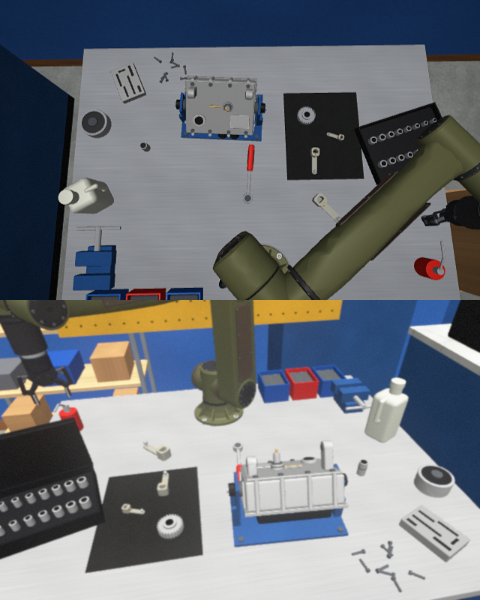

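Three lever candidates in the top view, in full-size pixels: A (447,181), small, on the mat; B (420,211), on the mat; C (430,275), large, off the mat on the bench. B should be the middle-sized one. I'll check with an enlarged crop and their measured lengths.

Run:
```python
from h import *
import pickle
D=pickle.load(open('a.pkl','rb'))
im,d,P=D['top']
a=cv2.resize(im[170:300,380:480],None,fx=4,fy=4,interpolation=cv2.INTER_CUBIC)
b=cv2.resize(im[95:190,235:355],None,fx=3.3,fy=4,interpolation=cv2.INTER_CUBIC)[:520]
b=cv2.resize(im[95:190,235:355],(396,314),interpolation=cv2.INTER_CUBIC)
c=np.zeros((520,396,3),np.uint8);c[:314]=b
save('b',np.hstack([a,c]))
X=pts(d,P)
hsv=cv2.cvtColor(im,cv2.COLOR_BGR2HSV)
# levers: above bench, light
m=((im.min(2)>95)&(X[...,2]>.004)&(X[...,2]<.05)).astype(np.uint8); m[:,:370]=0;m[:, 475:]=0
n,l,s,c=cv2.connectedComponentsWithStats(m)
for i in range(1,n):
    if s[i,4]>60:
        p=X[l==i];r=cv2.minAreaRect((p[:,:2]*1000).astype(np.float32));print(s[i],c[i].round(),p.mean(0).round(3),p[:,2].max().round(3),r)
# shaft region depth
for v in range(130,160,3): print(v,[tuple((X[v,u]*1000).round().astype(int)) for u in range(292,318,4)])
```

```text
[397 142  24  23 342] [408. 153.] [ 0.624 -0.203  0.025] 0.038 ((624.881103515625, -204.43881225585938), (72.32441711425781, 70.8737564086914), 15.773563385009766)
[416 197  10  35 207] [420. 214.] [ 0.435 -0.229  0.016] 0.034 ((436.61505126953125, -227.0777587890625), (28.751317977905273, 105.52692413330078), 84.21829986572266)
[419 258  36  39 357] [436. 276.] [ 0.248 -0.265  0.02 ] 0.042 ((248.38612365722656, -267.4437561035156), (128.71066284179688, 39.96347427368164), 45.28824996948242)
130 [(np.int64(641), np.int64(145), np.int64(198)), (np.int64(640), np.int64(134), np.int64(199)), (np.int64(642), np.int64(123), np.int64(194)), (np.int64(644), np.int64(113), np.int64(187)), (np.int64(641), np.int64(102), np.int64(196)), (np.int64(640), np.int64(91), np.int64(198)), (np.int64(642), np.int64(80), np.int64(193))]
133 [(np.int64(636), np.int64(146), np.int64(189)), (np.int64(635), np.int64(135), np.int64(189)), (np.int64(635), np.int64(124), np.int64(190)), (np.int64(634), np.int64(113), np.int64(192)), (np.int64(635), np.int64(102), np.int64(189)), (np.int64(633), np.int64(91), n
[... 2016 characters left out ...]
(590), np.int64(81), np.int64(168))]
154 [(np.int64(585), np.int64(148), np.int64(159)), (np.int64(584), np.int64(136), np.int64(162)), (np.int64(584), np.int64(125), np.int64(162)), (np.int64(583), np.int64(114), np.int64(163)), (np.int64(583), np.int64(103), np.int64(163)), (np.int64(581), np.int64(92), np.int64(168)), (np.int64(582), np.int64(81), np.int64(166))]
157 [(np.int64(577), np.int64(148), np.int64(156)), (np.int64(576), np.int64(136), np.int64(159)), (np.int64(578), np.int64(126), np.int64(154)), (np.int64(576), np.int64(114), np.int64(158)), (np.int64(576), np.int64(103), np.int64(158)), (np.int64(575), np.int64(92), np.int64(162)), (np.int64(574), np.int64(81), np.int64(163))]
```

View pics/b.png

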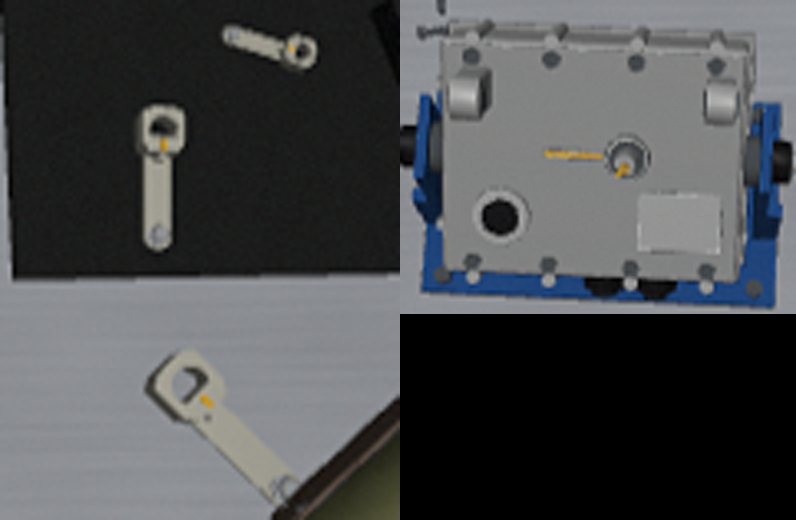

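Confirmed. B is 105 mm long (88 + 17 as specified), C is about 129 mm, and A is smaller still. B's hub top is at about (420.5,202.7), its ball at (419.5,228.5), and the dab is on the arm side. The rib points left (+y), and the shaft's yellow line points towards the robot.

Run:
```python
from h import *
import pickle
D=pickle.load(open('a.pkl','rb'))
im,d,P=D['top'];X=pts(d,P)
hub=ray((420.5,202.7),.030,P);ball=ray((419.5,228.5),.0195,P)
print('hub',hub,'ball',ball,np.linalg.norm((hub-ball)[:2]),'yaw',np.arctan2(*(ball-hub)[1::-1]))
# hub top pixels by depth
m=(X[...,2]>.024)&(X[...,2]<.036)&(np.hypot(X[...,0]-hub[0],X[...,1]-hub[1])<.03)
print('hubtop px',m.sum(),X[m].mean(0),(X[m].min(0)+X[m].max(0))/2)
# top plane of gearbox
Q=X[112:170,255:340].reshape(-1,3);Q=Q[(Q[:,2]>.1)&(Q[:,2]<.25)]
for k in range(8):
    A=np.c_[Q[:,:2],np.ones(len(Q))];s,*_=np.linalg.lstsq(A,Q[:,2],rcond=None);r=Q[:,2]-A@s;Q=Q[abs(r)<max(.004,1.5*r.std())]
n=np.array([-s[0],-s[1],1]);n/=np.linalg.norm(n);print('n',n,'tilt',np.degrees(np.arccos(n[2])),'az of lean',np.arctan2(-n[1],-n[0]),len(Q),r.std())
h=(X-np.array([0,0,s[2]]))@n  # height above plane
reg=np.zeros(h.shape,bool);reg[125:160,290:320]=1
for lo,hi in((.048,.062),(.035,.048),(.016,.026)):
    q=reg&(h>lo)&(h<hi);print(lo,q.sum(),X[q].mean(0),h[q].mean(),np.argwhere(q).mean(0))
hsv=cv2.cvtColor(im,cv2.COLOR_BGR2HSV)
y=cv2.inRange(hsv,(14,90,90),(35,255,255));y[:,:270]=0;y[:,330:]=0;y[:110]=0;y[165:]=0
nn,l,st,c=cv2.connectedComponentsWithStats(y)
for i in range(1,nn):
    q=l==i
    if st[i,4]>2: print(st[i],c[i],X[q].mean(0),h[q].mean())
# rib dir by pca
```

```text
hub [ 0.46694658 -0.23040772  0.03      ] ball [ 0.39038728 -0.22498337  0.0195    ] 0.07675122155921635 yaw 3.070859313095689
hubtop px 83 [ 0.46884729 -0.2299439   0.02874707] [ 0.46854192 -0.22997833  0.02926316]
n [-0.49152438  0.03208291  0.87027264] tilt 29.50966246488846 az of lean -0.06517980436917394 3359 0.001991554945031846
0.048 8 [0.58581743 0.11575342 0.22569089] 0.05531963630095923 [146.  302.5]
0.035 30 [0.59356666 0.11408056 0.2172862 ] 0.04414265454547473 [144.2        303.23333333]
0.016 60 [0.60541714 0.11491336 0.19553752] 0.0194172935671525 [142.58333333 303.2       ]
[279 140  17   3  34] [286.64705882 141.41176471] [0.61377684 0.16062652 0.18277198] 0.005665406769057425
[300 144   4   5  12] [301.66666667 146.33333333] [0.58929419 0.11850558 0.2123597 ] 0.042097250578621646
```

```bash
python3 -m handwheel '[[-1,0,0,0,0.146],[-1,0,0,0,0.146],[-1,0,0,0,0.146],[-1,-29,43,7,0],[-1,-29,43,7,0],[-1,-29,43,7,0],[-1,-29,43,7,0],[-1,-29,43,7,0],[-1,-29,43,7,0],[-1,-29,43,7,0],[-1,-29,43,7,0],[-1,0,0,0,0]]' 40
python3 - <<'E'
from h import *
import pickle
from scipy.spatial.transform import Rotation as R
P=arm.camera_params('wrist');s=arm.observe();im,d=arm.capture('wrist');pickle.dump((im,d,P,s),open('w1.pkl','wb'));save('w1',im)
print(s['tcp_pos'],R.from_quat(s['eef_rot']).as_matrix().round(3),s['joint_positions'],s['time_s'])
E
```

```text
time_s: 1.6
tcp_pos: [0.4819, -0.2241, 0.1665]
eef_rot: [0.043, 0.999, 0.004, -0.004]
force: [-0.5, -0.9, -0.9]
gripper_width: 0.0851
[ 0.48188798 -0.22406027  0.1665451 ] [[-0.996  0.087 -0.008]
 [ 0.086  0.996  0.009]
 [ 0.008  0.009 -1.   ]] [-0.06266601 -0.13121188 -0.19530221 -0.00880896 -1.51496117 -1.59423673] 1.6
```

View pics/w1.png

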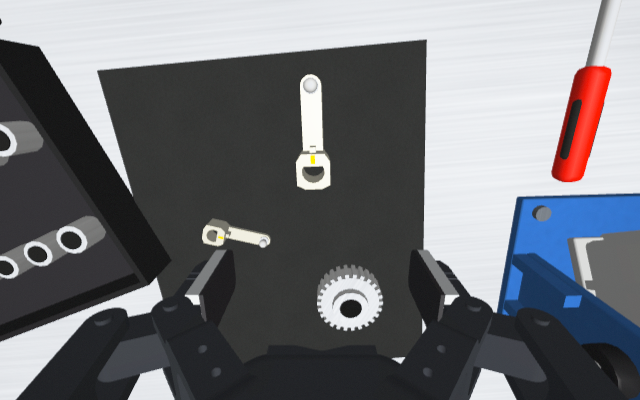

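The wrist view shows the lever with its hub top at about (313,171) and its ball at (310,86). The gear is at (350,300) and the small lever at (235,237), both clear of it.

Run:
```python
from h import *
import pickle
from scipy.spatial.transform import Rotation as R
im,d,P,s=pickle.load(open('w1.pkl','rb'))
X=pts(d,P)
m=(X[...,2]>.024)&(X[...,2]<.036);m[:140]=0;m[200:]=0;m[:,:285]=0;m[:,345:]=0
r=cv2.minAreaRect((X[m][:,:2]*1000).astype(np.float32));print(m.sum(),X[m].mean(0),r)
g=((im.min(2)>150)).astype(np.uint8);g[:150]=0;g[195:]=0;g[:,:285]=0;g[:,345:]=0
v,u=np.where(g);print(u.min(),u.max(),v.min(),v.max())
hub=ray((313.3,170.5),.030,P);ball=ray((310.5,85.5),.0195,P);print(hub,ball,np.linalg.norm((hub-ball)[:2]),np.arctan2(*(ball-hub)[1::-1]))
c=np.r_[np.array(r[0])/1000,.03]
M=R.from_quat(s['eef_rot']).as_matrix()
for h in(hub,c): print(M.T@(h-s['tcp_pos'])*1000)
# tool heading
print(np.arctan2(M[1,0],M[0,0]))
```

```text
844 [ 0.46859267 -0.23087141  0.02899615] ((469.54840087890625, -231.11541748046875), (31.437515258789062, 34.63519287109375), 85.25068664550781)
296 329 150 189
[ 0.46895953 -0.23026851  0.03      ] [ 0.39287674 -0.2256984   0.0195    ] 0.07621992239670569 3.081597160106345
[ 11.18729806  -8.47736541 136.57682975]
[ 10.52741     -9.2700905  136.56443219]
3.054994700946124
```

```bash
python3 -m handwheel '[[-1,11,-9,30,0],[-1,0,0,40,0],[-1,0,0,40,0],[-1,0,0,25,0],[-1,0,0,0,0]]'
python3 - <<'E'
from h import *
from scipy.spatial.transform import Rotation as R
s=arm.observe();M=R.from_quat(s['eef_rot']).as_matrix();print(s['tcp_pos'],M.round(3),M.T@(np.array([.4692,-.2307,.0065])-s['tcp_pos'])*1000)
E
```

```text
time_s: 2.28
tcp_pos: [0.4659, -0.2368, 0.03]
eef_rot: [0.047, 0.999, 0.004, -0.003]
force: [0.7, 0.4, 0.9]
gripper_width: 0.0854
[ 0.4658878  -0.23678157  0.03000237] [[-0.996  0.093 -0.005]
 [ 0.093  0.996  0.007]
 [ 0.006  0.007 -1.   ]] [-2.87167082  6.20146306 23.5289806 ]
```

```bash
python3 -m handwheel '[[-1,-3,6,8,-0.02],[-1,0,0,8,0],[-1,0,0,6,0],[-1,0,0,0,0]]'
python3 - <<'E'
from h import *
from scipy.spatial.transform import Rotation as R
s=arm.observe();M=R.from_quat(s['eef_rot']).as_matrix();print(s['tcp_pos'],M.round(3),M.T@(np.array([.4692,-.2307,.0065])-s['tcp_pos'])*1000)
E
```

```text
time_s: 2.78
tcp_pos: [0.4712, -0.2318, 0.0104]
eef_rot: [0.036, 0.999, 0.003, -0.0]
force: [0.7, -0.5, -0.6]
gripper_width: 0.0852
[ 0.47120779 -0.23184061  0.01039053] [[-0.997  0.072 -0.   ]
 [ 0.072  0.997  0.006]
 [ 0.001  0.006 -1.   ]] [2.08278341 0.96915284 3.89758275]
```

```bash
python3 -m handwheel '[[-1,2,1,3,0],[1,0,0,0,0],[1,0,0,0,0],[1,0,0,0,0],[1,0,0,0,0],[1,0,0,0,0],[1,0,0,0,0],[1,0,0,0,0]]' 60
python3 - <<'E'
from h import *
from scipy.spatial.transform import Rotation as R
s=arm.observe();M=R.from_quat(s['eef_rot']).as_matrix();print(s['tcp_pos'],M.round(3),M.T@(np.array([.4692,-.2307,.0065])-s['tcp_pos'])*1000)
E
```

```text
time_s: 3.78
tcp_pos: [0.47, -0.2307, 0.0084]
eef_rot: [0.036, 0.999, 0.003, 0.001]
force: [-0.5, -0.1, 0.2]
gripper_width: 0.0308
[ 0.46995102 -0.23071505  0.00835975] [[-0.997  0.072  0.002]
 [ 0.072  0.997  0.005]
 [-0.001  0.006 -1.   ]] [ 0.75275387 -0.04962556  1.8584499 ]
```

```bash
python3 -m handwheel '[[1,0,0,-30,0],[1,0,0,-45,0],[1,-10,30,-45,0],[1,-10,30,-45,0],[1,-10,30,-45,0],[1,-10,30,-45,0],[1,-10,30,-45,0],[1,-10,30,-45,0],[1,-6,15,-30,0],[1,0,0,0,0]]'
cat > st.py <<'E'
from h import *
from scipy.spatial.transform import Rotation as R
s=arm.observe();M=R.from_quat(s['eef_rot']).as_matrix();z=M[:,2]
print(s['tcp_pos'].round(4),'\n',M.round(3),'tilt',np.degrees(np.arccos(-z[2])),'az',np.arctan2(z[1],z[0]),'q',s['joint_positions'].round(3),'F',s['force'].round(1),'T',s['torque'].round(2),'w',s['gripper_width'])
E
python3 st.py
```

```text
time_s: 5.03
tcp_pos: [0.5505, -0.0369, 0.388]
eef_rot: [0.037, 0.999, 0.006, -0.006]
force: [-0.5, 0.1, -1.7]
gripper_width: 0.0306
[ 0.5505 -0.0369  0.388 ] 
 [[-0.997  0.074 -0.011]
 [ 0.074  0.997  0.012]
 [ 0.012  0.011 -1.   ]] tilt 0.9413792173188205 az 2.3401814839444675 q [ 0.287 -0.002  0.338 -0.015 -1.918 -1.938] F [-0.5  0.1 -1.7] T [-0.01 -0.01 -0.01] w 0.030574779416450735
```

```bash
python3 -m handwheel '[[1,-40,0,0,0],[1,-40,0,0,0],[1,-40,0,0,0],[1,-40,0,0,0],[1,-40,0,0,0]]'; python3 st.py
python3 -m handwheel '[[1,-40,0,0,0],[1,-40,0,0,0],[1,-40,0,0,0]]'; python3 st.py
```

```text
time_s: 5.65
tcp_pos: [0.7522, -0.0535, 0.3811]
eef_rot: [0.037, 0.999, 0.006, -0.008]
force: [2.6, -0.4, 0.5]
gripper_width: 0.0313
[ 0.7522 -0.0535  0.3811] 
 [[-0.997  0.073 -0.016]
 [ 0.073  0.997  0.013]
 [ 0.017  0.012 -1.   ]] tilt 1.1967568276738907 az 2.4510170847350974 q [ 0.185  0.669  1.167 -0.018 -2.082 -1.838] F [ 2.6 -0.4  0.5] T [-0.03 -0.34 -0.01] w 0.03131610618894479
time_s: 6.02
tcp_pos: [0.8193, -0.0594, 0.3303]
eef_rot: [0.037, 0.999, 0.004, 0.006]
force: [0.2, 0.3, -2.1]
gripper_width: 0.0306
[ 0.8193 -0.0594  0.3303] 
 [[-0.997  0.074  0.012]
 [ 0.075  0.997  0.007]
 [-0.012  0.008 -1.   ]] tilt 0.8028079694758231 az 0.5200499667972491 q [ 0.167  0.938  1.486 -0.006 -2.106 -1.815] F [ 0.2  0.3 -2.1] T [ 0.01 -0.04  0.01] w 0.030593255870666955
```

```bash
python3 -m handwheel '[[1,15,-40,-10,0],[1,0,-50,-10,0],[1,0,-50,-10,0],[1,0,-45,-10,0],[1,-30,0,0,0]]'; python3 st.py
python3 -m handwheel '[[1,-50,0,-20,0],[1,-50,0,-20,0],[1,-50,0,-20,0],[1,-50,0,-20,0],[1,-50,0,-20,0]]'; python3 st.py
```

```text
time_s: 6.65
tcp_pos: [0.7885, -0.242, 0.3142]
eef_rot: [0.037, 0.999, -0.001, -0.004]
force: [-0.2, 0.6, -2.2]
gripper_width: 0.0311
[ 0.7885 -0.242   0.3142] 
 [[-0.997  0.073 -0.009]
 [ 0.073  0.997 -0.001]
 [ 0.009 -0.002 -1.   ]] tilt 0.5169788249340632 az -3.0247425080793477 q [-5.700e-02  9.610e-01  1.489e+00  2.000e-03 -2.108e+00 -1.587e+00] F [-0.2  0.6 -2.2] T [ 0.05 -0.12  0.04] w 0.03112546616649222
time_s: 7.28
tcp_pos: [0.8642, -0.2107, 0.3105]
eef_rot: [0.036, 0.996, -0.022, 0.079]
force: [-0.3, 0.7, -1.7]
gripper_width: 0.0308
[ 0.8642 -0.2107  0.3105] 
 [[-0.985  0.075  0.155]
 [ 0.068  0.996 -0.05 ]
 [-0.159 -0.038 -0.987]] tilt 9.38881779743938 az -0.30958141962862923 q [ 0.003  0.983  1.49   0.054 -1.922 -1.624] F [-0.3  0.7 -1.7] T [ 0.16  0.57 -0.  ] w 0.030780490071925747
```

```bash
python3 -m handwheel '[[1,10,50,0,0],[1,0,55,0,0],[1,0,55,0,0],[1,0,50,0,0],[1,0,20,0,0]]'; python3 st.py
python3 -m handwheel '[[1,-50,0,0,0],[1,-50,0,0,0],[1,-50,0,0,0],[1,-50,0,0,0]]'; python3 st.py
```

```text
time_s: 7.9
tcp_pos: [0.8771, 0.0181, 0.2942]
eef_rot: [0.036, 0.996, -0.023, 0.078]
force: [0.9, -0.7, -1.7]
gripper_width: 0.0308
[0.8771 0.0181 0.2942] 
 [[-0.985  0.076  0.153]
 [ 0.069  0.996 -0.05 ]
 [-0.156 -0.039 -0.987]] tilt 9.268872399648627 az -0.31854105979164427 q [ 0.283  0.811  1.163  0.093 -1.788 -1.9  ] F [ 0.9 -0.7 -1.7] T [0.16 0.48 0.01] w 0.030843905477649328
time_s: 8.4
tcp_pos: [0.9538, 0.0057, 0.2605]
eef_rot: [0.032, 0.991, -0.024, 0.13]
force: [0.2, 0.3, -1.6]
gripper_width: 0.0309
[0.9538 0.0057 0.2605] 
 [[-0.964  0.07   0.256]
 [ 0.058  0.997 -0.056]
 [-0.259 -0.039 -0.965]] tilt 15.181224181386789 az -0.21370864605040393 q [ 0.256  1.067  1.491  0.121 -1.756 -1.855] F [ 0.2  0.3 -1.6] T [ 0.13  0.79 -0.  ] w 0.03087927724398266
```

```bash
python3 -m handwheel '[[1,-40,30,-20,0],[1,-45,30,-20,0],[1,-50,10,-20,0],[1,-50,10,-20,0],[1,-50,10,-20,0]]'; python3 st.py
```

```text
time_s: 9.02
tcp_pos: [0.981, 0.0752, 0.3383]
eef_rot: [0.029, 0.974, -0.017, 0.223]
force: [-0.4, 0.5, -2.7]
gripper_width: 0.0307
[0.981  0.0752 0.3383] 
 [[-0.899  0.064  0.434]
 [ 0.049  0.998 -0.046]
 [-0.436 -0.02  -0.9  ]] tilt 25.871622934820184 az -0.10617606725380198 q [ 0.342  1.015  1.491  0.191 -1.633 -1.921] F [-0.4  0.5 -2.7] T [0.16 1.48 0.  ] w 0.030674830091573596
```

```bash
python3 -m handwheel '[[1,-45,15,-10,0],[1,-40,15,-10,0]]'; python3 st.py
```

```text
time_s: 9.28
tcp_pos: [0.9925, 0.0945, 0.3629]
eef_rot: [0.028, 0.966, -0.014, 0.257]
force: [0.6, 0.1, -2.5]
gripper_width: 0.0304
[0.9925 0.0945 0.3629] 
 [[-0.866  0.061  0.496]
 [ 0.047  0.998 -0.041]
 [-0.497 -0.012 -0.867]] tilt 29.842121553183212 az -0.08183077290251656 q [ 0.366  1.004  1.49   0.217 -1.58  -1.94 ] F [ 0.6  0.1 -2.5] T [ 0.14  1.65 -0.03] w 0.030405420300474228
```

```bash
python3 -m handwheel '[[1,40,0,-28,0],[1,47,0,-27,0],[1,47,0,-27,0],[1,47,0,-26,0],[1,47,0,-26,0],[1,47,0,-26,0],[1,47,0,-26,0],[1,47,0,-26,0],[1,40,0,-20,0],[1,0,0,0,0]]'; python3 st.py
python3 - <<'E'
from h import *
import pickle
P=arm.camera_params('wrist');s=arm.observe();im,d=arm.capture('wrist');pickle.dump((im,d,P,s),open('w2.pkl','wb'));save('w2',im)
E
```

```text
time_s: 10.52
tcp_pos: [0.5773, 0.1282, 0.3629]
eef_rot: [0.027, 0.965, -0.011, 0.261]
force: [-0.0, -0.1, -0.8]
gripper_width: 0.0308
[0.5773 0.1282 0.3629] 
 [[-0.863  0.058  0.502]
 [ 0.047  0.998 -0.035]
 [-0.503 -0.007 -0.864]] tilt 30.231298704278487 az -0.07011718545231584 q [ 0.774 -0.391 -0.276  0.397 -1.336 -2.425] F [-0.  -0.1 -0.8] T [ 0.14  1.59 -0.02] w 0.030755934982636086
```

View pics/w2.png

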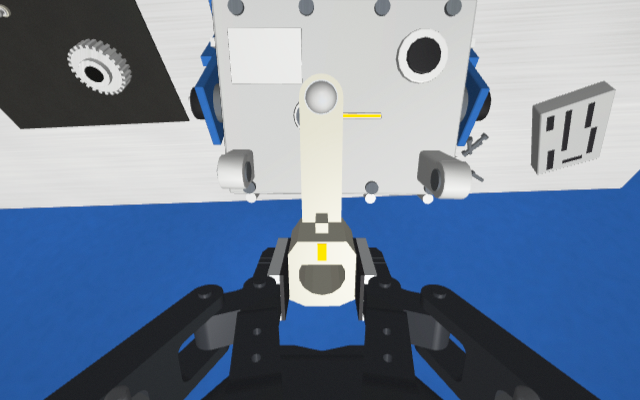

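The wrist view shows the lever held square, with its dab at (321,250). The rib's yellow line is at (345–382,116), and the arm hides the shaft. I'll get the shaft angle from the first top image.

Run:
```python
from h import *
import pickle
im,d,P=pickle.load(open('a.pkl','rb'))['top']
K,R_,t=[np.array(P[k]) for k in('K','R','t')];C=-R_.T@t
n=np.array([-.499,.0325,.866]);n/=np.linalg.norm(n)
def hit(uv,p0):
    r=R_.T@np.linalg.inv(K)@np.array([uv[0],uv[1],1.]);return C+r*((p0-C)@n)/(r@n)
rib=hit((288,141.9),np.array([.6138,.1606,.1828]))
X=pts(d,P)
tip=np.array([.5858,.1157,.2257]);seat=tip-.036*n
print('seat',seat,'rib',rib)
ym=hit((301.67,146.33),seat+0*n);a=ym-seat
e=(rib-seat);e-=e@n*n;print('dist',np.linalg.norm(e),(rib-seat)@n);e/=np.linalg.norm(e);f=np.cross(n,e)
print('theta',np.arctan2(a@f,a@e),'len',np.linalg.norm(a),'ymark',ym)
save('c',cv2.resize(im[128:162,270:325],(770,476),interpolation=cv2.INTER_CUBIC))
```

```text
seat [0.60376388 0.11453001 0.19452421] rib [0.61251734 0.1569588  0.18219757]
dist 0.04291935928927394 -0.01366382097827592
theta 1.081300016226737 len 0.009601267339284129 ymark [0.59663396 0.11932169 0.19023603]
```

View pics/c.png

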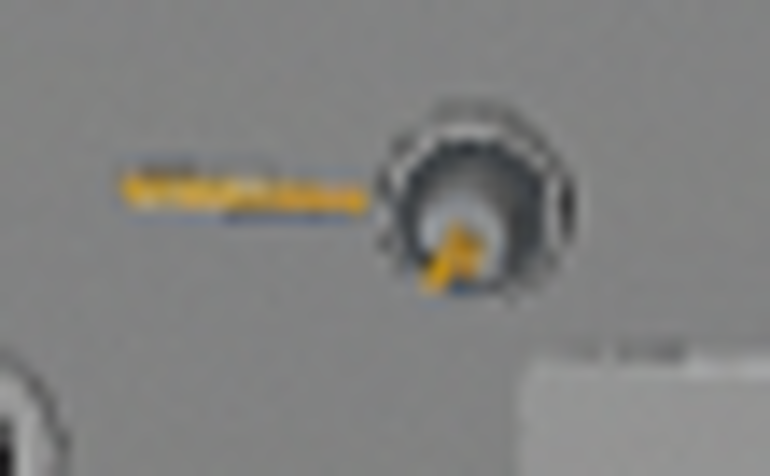

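The yellow blob is the brass stub at (303.2,145.7) plus the shoulder line ending at (300.9,148.1). That puts the selector at about 1.06 rad. I'll sidestep to see the shaft clear of the lever arm.

```bash
python3 -m handwheel '[[1,0,-22,0,0],[1,0,-22,0,0],[1,0,0,0,0]]'
python3 - <<'E'
from h import *
import pickle
P=arm.camera_params('wrist');s=arm.observe();im,d=arm.capture('wrist');pickle.dump((im,d,P,s),open('w3.pkl','wb'))
print(P['K'])
save('w3',np.hstack([cv2.resize(im[60:180,270:470],(800,480),interpolation=cv2.INTER_CUBIC)]))
E
```

```text
time_s: 10.95
tcp_pos: [0.5772, 0.0842, 0.363]
eef_rot: [0.027, 0.965, -0.011, 0.261]
force: [0.7, 0.8, -1.1]
gripper_width: 0.031
[[301.59769285   0.         321.57814568]
 [  0.         301.59769285 193.86515124]
 [  0.           0.           1.        ]]
```

View pics/w3.png

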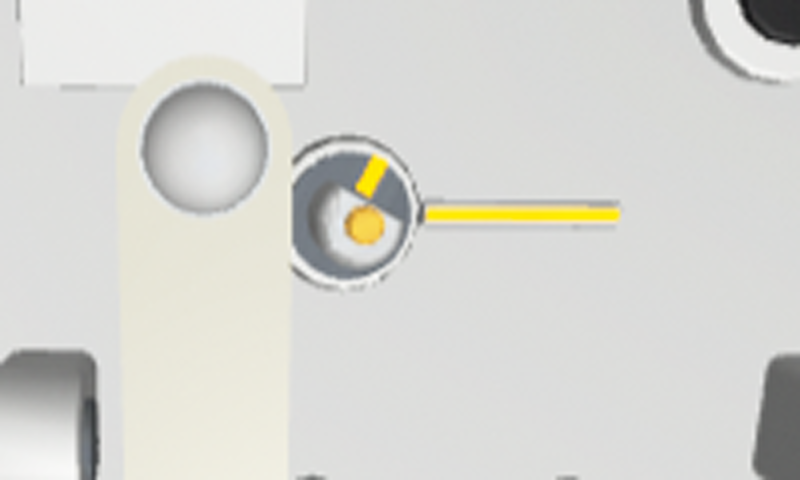

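The crop shows, in full-picture pixels: the stub end at (361.2,116.5), the shoulder line from (361.8,108) to (365,99.5), the shoulder disc centred near (356.5,113), and the rib line from (376.5,113.5) to (425,113.5). Next I'll turn these into shaft pose, angle and shift.

```bash
cat > shaft.py <<'E'
from h import *
import pickle
from scipy.spatial.transform import Rotation as R
im,d,P,s=pickle.load(open('w3.pkl','rb'));X=pts(d,P)
M=R.from_quat(s['eef_rot']).as_matrix();tcp=s['tcp_pos']
K,R_,t=[np.array(P[k]) for k in('K','R','t')];C=-R_.T@t.ravel()
Q=X[60:175,375:450].reshape(-1,3)
for k in range(8):
    c=Q.mean(0);n=np.linalg.svd(Q-c,full_matrices=False)[2][2];n*=np.sign(n[2]);r=(Q-c)@n;Q=Q[abs(r)<max(.0015,1.5*r.std())]
print('n',n,'tilt',np.degrees(np.arccos(n[2])),len(Q),r.std())
def hit(uv,h):
    q=R_.T@np.linalg.inv(K)@np.array([uv[0],uv[1],1.]);return C+q*((c+h*n-C)@n)/(q@n)
hsv=cv2.cvtColor(im,cv2.COLOR_BGR2HSV);y=cv2.inRange(hsv,(18,120,120),(35,255,255));y[:90]=0;y[125:]=0;y[:,345:][:,85:]=0;y[:,:345]=0
nn,l,st,ce=cv2.connectedComponentsWithStats(y)
for i in range(1,nn):print(st[i],ce[i],X[l==i].mean(0),((X[l==i]-c)@n).mean())
tip=hit((361.2,116.5),.056);print('tip',tip,'depth',X[116,361],(X[116,361]-c)@n)
seat=tip-.036*n;disc=hit((356.5,113.3),.020);print('seat',seat,'disc',disc)
rib=hit((401,113.5),.006);e=rib-seat;print('rib',rib,e@n)
e-=e@n*n;print(np.linalg.norm(e));e/=np.linalg.norm(e);f=np.cross(n,e)
a=[hit(p,.020) for p in((361.8,108),(365,99.5))]
for v in (a[1]-a[0],a[0]-seat,a[1]-seat): print('theta',np.arctan2(v@f,v@e),np.linalg.norm(v))
fe=[hit(p,.020) for p in((270+338/4,60+182/4),(270+402/4,60+220/4))];v=np.cross(n,fe[1]-fe[0]);print('flat theta',np.arctan2(v@f,v@e))
v=M[:,0];print('tool theta',np.arctan2(v@f,v@e),'axis err deg',np.degrees(np.arccos(-n@M[:,2])),'n in tool',M.T@n)
print('tip in tool mm',M.T@(tip-tcp)*1000)
# lever in hand: hub top pts
E
python3 shaft.py
python3 - <<'E'
import sys;sys.path.insert(0,'.')
from h import *
import pickle
from scipy.spatial.transform import Rotation as R
im,d,P,s=pickle.load(open('w3.pkl','rb'));X=pts(d,P);M=R.from_quat(s['eef_rot']).as_matrix();L=(X-s['tcp_pos'])@M*1000
q=(im.min(2)>150)&(abs(L[...,1])<18)&(L[...,0]>-25)&(L[...,0]<100)&(L[...,2]>-40)&(L[...,2]<20)
for lo,hi in((-25,-15),):
    w=q&(L[...,2]>lo)&(L[...,2]<hi)&(L[...,0]<30);p=L[w];print(w.sum(),p.mean(0),p.min(0),p.max(0))
w=q&(L[...,0]>30)&(L[...,0]<65);print('arm z',np.median(L[w],0),np.polyfit(L[w][:,0],L[w][:,2],1))
E
```

```text
n [-0.49966126  0.03015972  0.86569568] tilt 30.037761869512433 7834 0.0006575545974726439
[359  99   8  10  45] [362.44444444 103.6       ] [0.59655128 0.1201814  0.19061196] 0.020496903830669166
[356 112  10   9  69] [360.79710145 115.85507246] [0.58650258 0.11542068 0.22562118] 0.05568159517340478
[377 112  48   3 143] [400.33566434 113.00699301] [0.61377979 0.15930513 0.18334377] 0.006776405430560106
tip [0.58679908 0.11573327 0.22614922] depth [0.58660272 0.11559407 0.22569175] 0.055697887439537505
seat [0.60478689 0.11464752 0.19498418] disc [0.60422491 0.11447935 0.19466568]
rib [0.61466896 0.16015889 0.18293038] -0.014000000000000054
0.04602427716910758
theta 1.2415508952294019 0.008211870391190763
theta 0.8754779600806492 0.007255081415012499
theta 1.0699647657763962 0.015209581791975357
flat theta 1.0677383689981885
tool theta 1.5785747888142134 axis err deg 0.322074741997043 n in tool [-0.00358027 -0.00433358 -0.9999842 ]
tip in tool mm [ 62.16966416  32.83581978 121.93426314]
2730 [  1.22480355  -0.7762737  -20.57792173] [-17.55781611 -16.45082075 -22.62482038] [ 17.8951763   14.58394267 -17.02866558]
arm z [48.38090413 -1.06042693  1.41619435] [0.00143188 1.33968041]
```

```bash
cat > go.py <<'E'
from h import *
from scipy.spatial.transform import Rotation as R
n=np.array([-.4997,.0302,.8657]);tip=np.array([.5866,.1156,.2260]);
e=np.array([.6143,.1598,.1830])-(tip-.036*n);e-=e@n*n;e/=np.linalg.norm(e);f=np.cross(n,e)
s=arm.observe();M=R.from_quat(s['eef_rot']).as_matrix();v=M[:,0]
print('theta tool',np.arctan2(v@f,v@e).round(3),'n in tool',(M.T@n).round(4),'tip-bore in tool',(M.T@(tip-s['tcp_pos'])*1000-[.5,-.9,7.4]).round(1),'q',s['joint_positions'].round(3),'F tool',(M.T@s['force']).round(1),'T tool',(M.T@s['torque']).round(2))
E
python3 -m handwheel '[[1,31,17,20,0],[1,31,17,20,0],[1,0,0,0,0.17],[1,0,0,0,0.17],[1,0,0,0,0.17],[1,0,0,0,0]]'; python3 go.py
```

```text
time_s: 11.75
tcp_pos: [0.5517, 0.1193, 0.2936]
eef_rot: [0.269, 0.928, 0.057, 0.25]
force: [0.3, 0.8, -1.4]
gripper_width: 0.0306
theta tool 1.069 n in tool [ 0.0054 -0.0026 -1.    ] tip-bore in tool [ 1.4 -2.  68.7] q [ 0.795 -0.497 -0.475  0.403 -1.26  -2.99 ] F tool [0.8 0.5 1.3] T tool [ 0.81  1.41 -0.  ]
```

```bash
python3 -m handwheel '[[1,1.4,-2,28,-0.05],[1,0,0,28,0],[1,0,0,0,0]]'; python3 go.py
```

```text
time_s: 12.12
tcp_pos: [0.5785, 0.1182, 0.2423]
eef_rot: [0.246, 0.935, 0.05, 0.251]
force: [-0.4, -0.1, -1.8]
gripper_width: 0.0308
theta tool 1.119 n in tool [ 0.0056 -0.0025 -1.    ] tip-bore in tool [-0.6 -1.4 10.8] q [ 0.743 -0.437 -0.527  0.404 -1.137 -2.935] F tool [ 1.  -0.7  1.4] T tool [ 0.82  1.5  -0.04]
```

```bash
python3 -m handwheel '[[1,-0.6,-1.4,9,0],[1,0,0,8,0],[1,0,0,0,0]]'; python3 go.py
python3 - <<'E'
from h import *
im,d=arm.capture('wrist');save('w4',cv2.resize(im[200:320,230:410],None,fx=4,fy=4,interpolation=cv2.INTER_CUBIC))
E
```

```text
time_s: 12.5
tcp_pos: [0.5875, 0.1169, 0.229]
eef_rot: [0.246, 0.935, 0.051, 0.252]
force: [0.3, -0.0, -1.7]
gripper_width: 0.0309
theta tool 1.119 n in tool [ 3.9e-03 -4.0e-04 -1.0e+00] tip-bore in tool [ 0.8 -1.3 -5.2] q [ 0.725 -0.417 -0.538  0.405 -1.099 -2.932] F tool [ 0.5 -0.3  1.6] T tool [ 0.71  1.54 -0.  ]
```

View pics/w4.png

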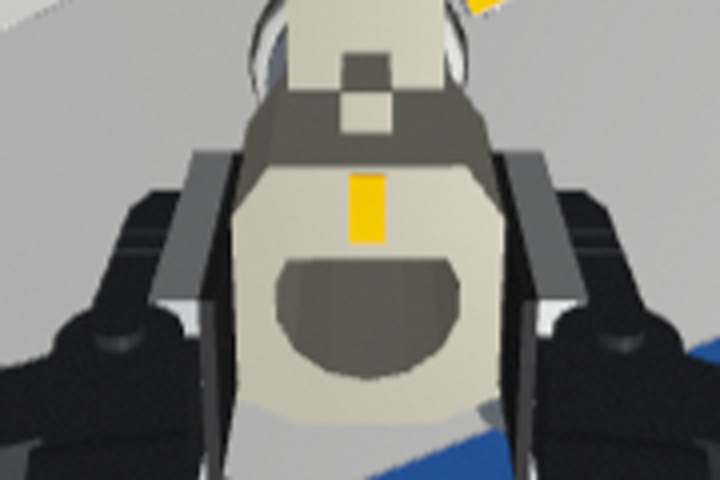

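The hub is square in the grip, the stub isn't visible through the bore from this oblique angle, and nothing is touching yet. I'll go on in small steps, watching the force.

```bash
python3 -m handwheel '[[1,0.8,-1.3,3,0],[1,0,0,3,0]]'; python3 go.py;  python3 -m handwheel '[[1,0,0,3,0],[1,0,0,0,0]]'; python3 go.py
```

```text
time_s: 12.8
tcp_pos: [0.5895, 0.1163, 0.2246]
eef_rot: [0.246, 0.934, 0.052, 0.253]
force: [-0.9, 0.0, -1.8]
gripper_width: 0.0306
theta tool 1.119 n in tool [ 0.0026  0.0019 -1.    ] tip-bore in tool [  0.7  -0.7 -10.1] q [ 0.721 -0.414 -0.545  0.406 -1.085 -2.932] F tool [ 1.5 -0.8  1.1] T tool [0.77 1.46 0.01]
time_s: 13.05
tcp_pos: [0.5906, 0.1167, 0.2219]
eef_rot: [0.246, 0.934, 0.052, 0.253]
force: [-2.9, 1.3, -1.2]
gripper_width: 0.0311
theta tool 1.118 n in tool [ 0.004   0.0025 -1.    ] tip-bore in tool [  0.1  -0.9 -12.9] q [ 0.719 -0.41  -0.546  0.405 -1.08  -2.932] F tool [ 3.3 -0.4 -0.5] T tool [0.9  2.4  0.01]
```

```bash
python3 -m handwheel '[[1,0.5,-0.3,3,0],[1,0,0,0,0]]'; python3 go.py;  python3 -m handwheel '[[1,0,0,3,0],[1,0,0,0,0]]'; python3 go.py
```

```text
time_s: 13.3
tcp_pos: [0.5915, 0.1165, 0.2186]
eef_rot: [0.246, 0.934, 0.052, 0.252]
force: [-0.3, -0.5, -1.0]
gripper_width: 0.0306
theta tool 1.118 n in tool [ 0.0042  0.0021 -1.    ] tip-bore in tool [ -0.6  -0.4 -16.2] q [ 0.717 -0.407 -0.55   0.406 -1.073 -2.933] F tool [ 0.4 -0.8  0.8] T tool [ 0.7   1.47 -0.06]
time_s: 13.55
tcp_pos: [0.5932, 0.1164, 0.2158]
eef_rot: [0.246, 0.934, 0.052, 0.252]
force: [-0.4, 0.1, -2.0]
gripper_width: 0.0306
theta tool 1.118 n in tool [ 0.0041  0.002  -1.    ] tip-bore in tool [ -0.5  -0.4 -19.5] q [ 0.714 -0.403 -0.552  0.406 -1.066 -2.933] F tool [ 1.3 -0.5  1.5] T tool [0.68 1.63 0.04]
```

```bash
python3 -m handwheel '[[1,0,0,3.5,0],[1,0,0,0,0],[1,0,0,3.5,0],[1,0,0,0,0]]'; python3 go.py;  python3 -m handwheel '[[1,0,0,3.5,0],[1,0,0,0,0],[1,0,0,3,0],[1,0,0,0,0]]'; python3 go.py
```

```text
time_s: 14.05
tcp_pos: [0.597, 0.1162, 0.2091]
eef_rot: [0.246, 0.934, 0.052, 0.252]
force: [-0.7, 0.3, -1.2]
gripper_width: 0.0305
theta tool 1.118 n in tool [ 0.0041  0.002  -1.    ] tip-bore in tool [ -0.5  -0.4 -27.2] q [ 0.707 -0.391 -0.556  0.407 -1.049 -2.933] F tool [ 1.3 -0.3  0.7] T tool [ 0.76  1.74 -0.  ]
time_s: 14.55
tcp_pos: [0.6005, 0.116, 0.2031]
eef_rot: [0.246, 0.934, 0.052, 0.253]
force: [-1.6, 0.1, -2.8]
gripper_width: 0.0306
theta tool 1.118 n in tool [ 0.004   0.0019 -1.    ] tip-bore in tool [ -0.5  -0.4 -34.1] q [ 0.701 -0.381 -0.56   0.408 -1.034 -2.933] F tool [ 2.5 -1.2  1.6] T tool [0.8  1.87 0.03]
```

```bash
python3 -m handwheel '[[1,0,0,1.5,0],[1,0,0,0,0]]'; python3 go.py;  python3 -m handwheel '[[1,0,0,1.2,0],[1,0,0,0,0]]'; python3 go.py
```

```text
time_s: 14.8
tcp_pos: [0.6013, 0.116, 0.2017]
eef_rot: [0.246, 0.934, 0.052, 0.252]
force: [-1.5, 1.8, -3.3]
gripper_width: 0.0309
theta tool 1.118 n in tool [ 0.0041  0.002  -1.    ] tip-bore in tool [ -0.5  -0.4 -35.8] q [ 0.7   -0.379 -0.561  0.409 -1.03  -2.933] F tool [3.5 0.2 2.1] T tool [0.76 1.79 0.05]
time_s: 15.05
tcp_pos: [0.6013, 0.116, 0.2017]
eef_rot: [0.246, 0.934, 0.052, 0.252]
force: [-0.8, 0.9, -3.0]
gripper_width: 0.031
theta tool 1.118 n in tool [ 0.0043  0.002  -1.    ] tip-bore in tool [ -0.5  -0.5 -35.8] q [ 0.7   -0.378 -0.56   0.408 -1.03  -2.933] F tool [ 2.4 -0.2  2.2] T tool [ 0.82  1.92 -0.02]
```

```bash
python3 -m handwheel '[[1,0,0,3,0]]'; python3 go.py;  python3 -m handwheel '[[1,0,0,3,0],[1,0,0,3,0]]'; python3 go.py
```

```text
time_s: 15.18
tcp_pos: [0.6018, 0.1158, 0.2015]
eef_rot: [0.246, 0.934, 0.052, 0.252]
force: [-48.4, 5.5, 24.2]
gripper_width: 0.031
theta tool 1.117 n in tool [ 0.0045  0.0015 -1.    ] tip-bore in tool [ -0.1  -0.4 -36.2] q [ 0.699 -0.377 -0.559  0.408 -1.03  -2.933] F tool [ 28.2 -10.9 -45.2] T tool [ 4.6  11.01  0.02]
time_s: 15.42
tcp_pos: [0.6017, 0.1159, 0.2015]
eef_rot: [0.247, 0.934, 0.052, 0.251]
force: [-36.6, 3.2, 14.7]
gripper_width: 0.0306
theta tool 1.115 n in tool [ 0.0061  0.001  -1.    ] tip-bore in tool [ -0.2  -0.5 -36.1] q [ 0.698 -0.376 -0.557  0.406 -1.032 -2.933] F tool [ 22.5  -9.9 -30.9] T tool [ 3.95  9.   -0.07]
```

```bash
python3 -m handwheel '[[1,0,0,0,0],[-1,0,0,0,0],[-1,0,0,0,0],[-1,0,0,0,0],[-1,0,0,0,0],[-1,0,0,-15,0],[-1,0,0,-25,0],[-1,0,0,-25,0],[-1,0,0,0,0]]'; python3 go.py
```

```text
time_s: 16.55
tcp_pos: [0.5687, 0.1176, 0.2654]
eef_rot: [0.247, 0.934, 0.054, 0.254]
force: [-0.7, 0.5, 0.4]
gripper_width: 0.0851
theta tool 1.115 n in tool [ 0.0013  0.0058 -1.    ] tip-bore in tool [ 2.8 -2.  35.7] q [ 0.76  -0.47  -0.51   0.404 -1.18  -2.937] F tool [ 0.6  0.2 -0.7] T tool [0.58 1.2  0.01]
```

```bash
python3 -m handwheel '[[-1,0,0,0,-0.185],[-1,0,0,0,-0.185],[-1,0,0,0,-0.185],[-1,0,0,0,-0.185],[-1,0,0,0,-0.185],[-1,0,0,0,-0.185],[-1,0,0,0,-0.185],[-1,0,0,0,-0.185],[-1,0,0,0,-0.185],[-1,0,0,0,-0.185],[-1,0,0,0,-0.185],[-1,0,0,0,-0.185],[-1,0,0,0,-0.185],[-1,0,0,0,-0.185],[-1,0,0,0,-0.185],[-1,0,0,0,-0.185],[-1,0,0,0,-0.185],[-1,0,0,0,0]]'; python3 go.py
```

```text
time_s: 18.8
tcp_pos: [0.5672, 0.1165, 0.2537]
eef_rot: [0.941, -0.225, 0.25, -0.044]
force: [-0.3, -0.3, 0.6]
gripper_width: 0.0856
theta tool -1.979 n in tool [-0.0108  0.0038 -1.    ] tip-bore in tool [ 2.4 -0.7 26.2] q [ 0.757 -0.465 -0.522  0.398 -1.175  0.251] F tool [ 0.1  0.3 -0.6] T tool [-0.59 -1.25  0.02]
```

```bash
python3 -m handwheel '[[-1,2.5,-1.6,10,0.047],[-1,0,0,10,0],[-1,0,0,0,0]]'; python3 go.py
python3 - <<'E'
from h import *
im,d=arm.capture('wrist');save('w5',im)
E
```

```text
time_s: 19.18
tcp_pos: [0.5799, 0.116, 0.2362]
eef_rot: [0.934, -0.252, 0.248, -0.051]
force: [0.5, 0.3, -0.3]
gripper_width: 0.0855
theta tool -2.035 n in tool [-0.0112  0.0053 -0.9999] tip-bore in tool [0.3 0.5 4.8] q [ 0.734 -0.431 -0.53   0.397 -1.129  0.201] F tool [ 0.1 -0.4  0.5] T tool [-0.61 -1.21  0.04]
```

View pics/w5.png

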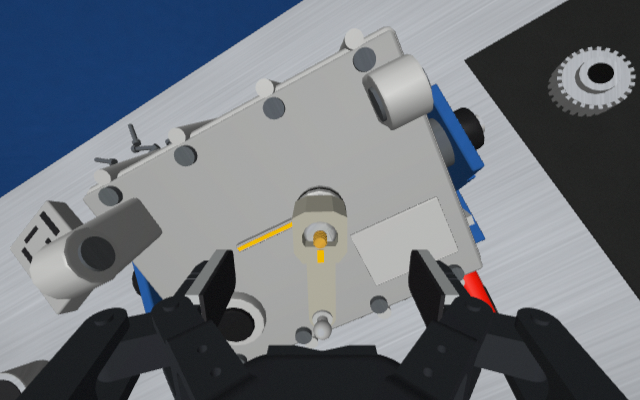

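The lever sits fitted, with the brass stub through its bore at (320,240) and its arm square to the jaws. Regripping.

```bash
python3 -m handwheel '[[-1,0,0,13,0],[-1,0,0,12,0],[-1,0,0,9,0],[-1,0,0,0,0]]'; python3 go.py
```

```text
time_s: 19.73
tcp_pos: [0.5975, 0.115, 0.2049]
eef_rot: [0.934, -0.252, 0.248, -0.051]
force: [-0.4, -0.0, 0.7]
gripper_width: 0.0852
theta tool -2.035 n in tool [-0.011   0.0049 -1.    ] tip-bore in tool [  0.2   0.6 -31.2] q [ 0.702 -0.382 -0.552  0.4   -1.05   0.202] F tool [ 0.1  0.  -0.8] T tool [-0.62 -1.21  0.02]
```

```bash
python3 -m handwheel '[[1,0.5,0,2,0],[1,0,0,0,0],[1,0,0,0,0],[1,0,0,0,0],[1,0,0,0,0],[1,0,0,0,0],[1,0,0,0,0]]' 50; python3 go.py
python3 -m handwheel '[[1,0,0,0,0.1],[1,0,0,0,0.12],[1,0,0,0,0.12],[1,0,0,0,0]]'; python3 go.py
```

```text
time_s: 20.6
tcp_pos: [0.5993, 0.115, 0.2047]
eef_rot: [0.934, -0.252, 0.249, -0.052]
force: [0.4, -0.7, -0.6]
gripper_width: 0.0304
theta tool -2.036 n in tool [-0.0097  0.0028 -1.    ] tip-bore in tool [ -1.    1.3 -32.2] q [ 0.7   -0.379 -0.551  0.401 -1.045  0.203] F tool [0.4 0.6 0.7] T tool [-0.51 -1.05  0.04]
time_s: 21.1
tcp_pos: [0.5991, 0.1152, 0.2045]
eef_rot: [0.876, -0.41, 0.236, -0.095]
force: [1.4, 0.3, -0.2]
gripper_width: 0.0308
theta tool -2.384 n in tool [-0.0085  0.0063 -1.    ] tip-bore in tool [ -0.6   1.3 -32.3] q [ 0.7   -0.379 -0.551  0.401 -1.046 -0.145] F tool [ 0.4 -1.1  0.8] T tool [-0.8  -0.68 -0.07]
```

```bash
python3 -m handwheel '[[1,0,0,0,0.13],[1,0,0,0,0.13],[1,0,0,0,0.13],[1,0,0,0,0.13],[1,0,0,0,0]]'; python3 go.py
python3 -m handwheel '[[1,0,0,0,0.1],[1,0,0,0,0.08],[1,0,0,0,0.05],[1,0,0,0,0]]'; python3 go.py
```

```text
time_s: 21.72
tcp_pos: [0.5988, 0.1151, 0.2043]
eef_rot: [0.741, -0.622, 0.203, -0.152]
force: [-0.1, -1.0, -1.2]
gripper_width: 0.0307
theta tool -2.905 n in tool [-0.0041  0.0106 -1.    ] tip-bore in tool [ -0.4   0.9 -32.3] q [ 0.7   -0.379 -0.551  0.4   -1.047 -0.666] F tool [0.8 0.8 1.1] T tool [-1.23 -0.27 -0.01]
time_s: 22.22
tcp_pos: [0.5987, 0.1151, 0.2043]
eef_rot: [-0.669, 0.699, -0.186, 0.173]
force: [-0.2, 0.7, 0.9]
gripper_width: 0.0308
theta tool -3.123 n in tool [-0.0019  0.0115 -1.    ] tip-bore in tool [ -0.4   0.8 -32.3] q [ 0.7   -0.379 -0.551  0.4   -1.047 -0.884] F tool [-0.7 -0.3 -0.9] T tool [-1.23  0.01 -0.04]
```

```bash
python3 -m handwheel '[[1,0,0,0,0.05],[1,0,0,0,0.04]]'; python3 go.py
python3 -m handwheel '[[1,0,0,0,0.04],[1,0,0,0,0.04]]'; python3 go.py
```

```text
time_s: 22.48
tcp_pos: [0.5986, 0.1151, 0.2042]
eef_rot: [-0.639, 0.727, -0.178, 0.181]
force: [-0.2, 0.4, 0.2]
gripper_width: 0.031
theta tool 3.075 n in tool [-0.001   0.0117 -1.    ] tip-bore in tool [ -0.3   0.7 -32.3] q [ 0.7   -0.379 -0.551  0.4   -1.047 -0.969] F tool [-0.4  0.1 -0.3] T tool [-1.47  0.08 -0.17]
time_s: 22.72
tcp_pos: [0.5986, 0.1151, 0.2042]
eef_rot: [-0.609, 0.751, -0.171, 0.188]
force: [-0.7, 0.0, -0.5]
gripper_width: 0.0308
theta tool 2.996 n in tool [-1.00e-04  1.19e-02 -1.00e+00] tip-bore in tool [ -0.3   0.6 -32.2] q [ 0.701 -0.38  -0.551  0.4   -1.047 -1.048] F tool [0.1 0.8 0.1] T tool [-1.49  0.09 -0.17]
```

```bash
python3 -m handwheel '[[1,0,0,0,0.04]]'; python3 go.py
python3 -m handwheel '[[1,0,0,0,0.04],[1,0,0,0,0.03]]'; python3 go.py
```

```text
time_s: 22.85
tcp_pos: [0.5985, 0.1151, 0.2042]
eef_rot: [-0.594, 0.763, -0.167, 0.191]
force: [0.4, 0.5, 0.2]
gripper_width: 0.031
theta tool 2.956 n in tool [ 3.00e-04  1.19e-02 -1.00e+00] tip-bore in tool [ -0.4   0.6 -32.3] q [ 0.701 -0.38  -0.551  0.399 -1.047 -1.088] F tool [-0.6 -0.3  0. ] T tool [-1.45  0.09 -0.12]
time_s: 23.1
tcp_pos: [0.5985, 0.1153, 0.2042]
eef_rot: [-0.568, 0.783, -0.16, 0.196]
force: [0.7, -0.5, -0.4]
gripper_width: 0.0309
theta tool 2.888 n in tool [ 0.001   0.0118 -1.    ] tip-bore in tool [ -0.3   0.5 -32.2] q [ 0.701 -0.38  -0.551  0.4   -1.047 -1.156] F tool [ 0.3 -0.5  0.7] T tool [-1.3   0.21 -0.56]
```

```bash
python3 -m handwheel '[[1,0,0,0,0.03],[1,0,0,0,0.03]]'; python3 go.py
python3 - <<'E'
from h import *
im,d=arm.capture('wrist');im2,_=arm.capture('top');save('w6',np.vstack([cv2.resize(im,(480,300)),cv2.resize(im2[110:175,250:354],(480,300),interpolation=cv2.INTER_CUBIC)]))
E
```

```text
time_s: 23.35
tcp_pos: [0.5986, 0.1153, 0.2042]
eef_rot: [-0.544, 0.8, -0.154, 0.201]
force: [-0.6, -0.4, 0.5]
gripper_width: 0.0309
theta tool 2.828 n in tool [ 0.0019  0.0114 -1.    ] tip-bore in tool [ -0.2   0.5 -32.2] q [ 0.701 -0.38  -0.551  0.4   -1.047 -1.217] F tool [ 0.5  0.1 -0.7] T tool [-1.55  0.3  -1.  ]
```

View pics/w6.png

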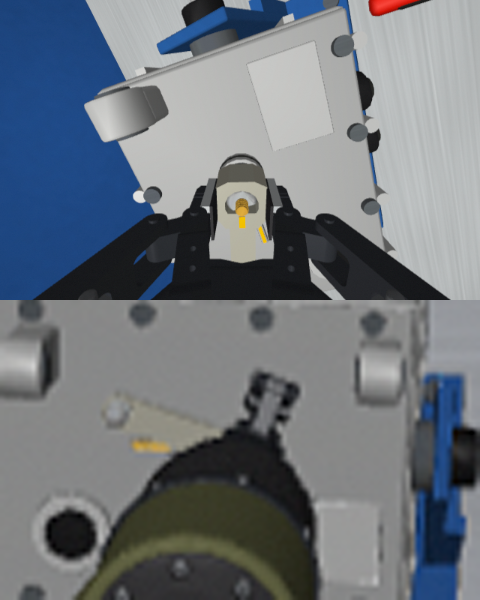

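The torque has risen from about 0.15 to 1.0 N m, so the shaft is against its stop. The lower (top-camera) picture shows the ball at (117,412), slightly past the rib at (135–170,446), from play and wind-up. I'll unwind the elastic part, release, back off along the shaft and look.

```bash
python3 -m handwheel '[[1,0,0,0,-0.1],[1,0,0,0,0]]'; python3 go.py
python3 -m handwheel '[[-1,0,0,0,0],[-1,0,0,0,0],[-1,0,0,0,0],[-1,0,0,0,0],[-1,0,0,0,0],[-1,0,0,-20,0],[-1,0,0,-25,0],[-1,0,0,-30,0],[-1,0,0,-30,0],[-1,0,0,0,0]]'; python3 go.py
python3 - <<'E'
from h import *
import pickle
P=arm.camera_params('wrist');s=arm.observe();im,d=arm.capture('wrist');pickle.dump((im,d,P,s),open('w7.pkl','wb'));save('w7',im)
E
```

```text
time_s: 23.7
tcp_pos: [0.5986, 0.1151, 0.2043]
eef_rot: [-0.583, 0.772, -0.164, 0.193]
force: [-0.0, 0.2, -0.3]
gripper_width: 0.031
theta tool 2.928 n in tool [ 6.00e-04  1.16e-02 -1.00e+00] tip-bore in tool [ -0.3   0.7 -32.2] q [ 0.701 -0.38  -0.551  0.4   -1.047 -1.116] F tool [-0.1  0.2  0.2] T tool [-1.49  0.08 -0.22]
time_s: 24.95
tcp_pos: [0.5456, 0.1176, 0.2983]
eef_rot: [-0.581, 0.773, -0.164, 0.193]
force: [-0.3, -0.1, -0.5]
gripper_width: 0.0857
theta tool 2.922 n in tool [ 0.0016  0.0124 -0.9999] tip-bore in tool [-1.   0.6 75.7] q [ 0.801 -0.509 -0.47   0.397 -1.281 -1.134] F tool [0.2 0.4 0.3] T tool [-1.32  0.2   0.02]
```

View pics/w7.png

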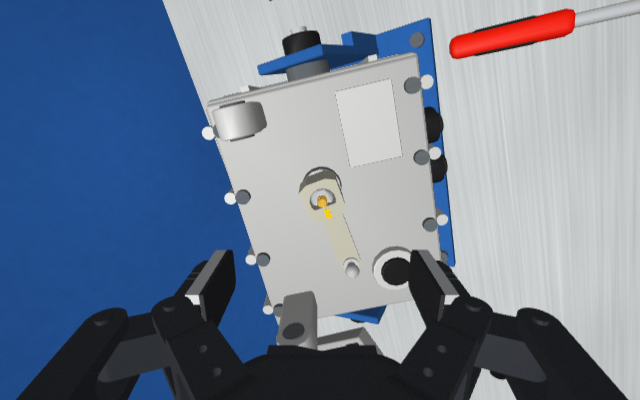

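The lever has settled over the rib, which is now hidden under the arm. The ball is at (351,268) and the stub at (322,202). Measuring the angle and the seating.

Run:
```python
from h import *
import pickle
im,d,P,s=pickle.load(open('w7.pkl','rb'));X=pts(d,P)
n=np.array([-.4997,.0302,.8657]);n/=np.linalg.norm(n);tip=np.array([.5866,.1156,.2260]);seat=tip-.036*n
rib=np.array([.6143,.1598,.1830]);e=rib-seat;e-=e@n*n;e/=np.linalg.norm(e);f=np.cross(n,e)
# gearbox edges give independent stand-y dir: arm lateral
g=(X-seat);H=g@n*1000;A=g@e*1000;B=g@f*1000
print('face h',np.median(H[110:170,250:290]))
w=(A>30)&(A<65)&(abs(B)<25)&(H>3)&(H<9);print('arm',w.sum(),H[w].mean());p=np.polyfit(A[w],B[w],1);
bins=[(a,B[w&(A>a)&(A<a+5)]) for a in range(30,65,5)]
print([(a,((b.min()+b.max())/2).round(1),(b.max()-b.min()).round(1)) for a,b in bins if len(b)])
hub=(np.hypot(A,B)<22)&(H>25)&(H<31);print('hub top',hub.sum(),H[hub].mean(),A[hub].mean(),B[hub].mean())
r=cv2.minAreaRect(np.stack([A[hub],B[hub]],1).astype(np.float32));print(r)
bl=(A>60)&(A<95)&(abs(B)<25)&(H>16)&(H<26);print('ball',bl.sum(),A[bl].mean(),B[bl].mean(),H[bl].max(),np.arctan2(B[bl].mean(),A[bl].mean()))
v=np.array([-np.sin(-.0603),np.cos(-.0603),0]);v=np.array([.0603,.998,0]);print('stand y angle vs e',np.arctan2(v@f,v@e))
```

```text
face h -19.832808309368183
arm 740 5.604050535608791
[(30, np.float64(4.9), np.float64(20.8)), (35, np.float64(5.5), np.float64(20.1)), (40, np.float64(6.2), np.float64(20.3)), (45, np.float64(7.1), np.float64(20.4)), (50, np.float64(7.8), np.float64(20.6)), (55, np.float64(8.4), np.float64(20.1)), (60, np.float64(9.2), np.float64(20.1))]
hub top 1280 27.859795352476784 -0.11995886024941811 0.34828391627309063
((0.5036954879760742, 0.17458343505859375), (34.38957977294922, 32.12309646606445), 7.875918865203857)
ball 151 75.59066676266431 11.354326606087957 24.17629897900918 0.14909341267740683
stand y angle vs e 0.0022318804705933172
```

```bash
python3 -m handwheel '[[-1,0,0,-20,0],[-1,0,0,0,0],[-1,0,0,0,0],[-1,0,0,0,0],[-1,0,0,0,0],[-1,0,0,0,0]]'
python3 - <<'E'
from h import *
P=arm.camera_params('wrist');im,d=arm.capture('wrist');X=pts(d,P)
n=np.array([-.4997,.0302,.8657]);n/=np.linalg.norm(n);seat=np.array([.5866,.1156,.2260])-.036*n
e=np.array([.6143,.1598,.1830])-seat;e-=e@n*n;e/=np.linalg.norm(e);f=np.cross(n,e)
g=(X-seat)*1000;H=g@n;A=g@e;B=g@f
w=(A>30)&(A<65)&(abs(B)<25)&(H>3)&(H<9);print('arm dir',np.polyfit(A[w],B[w],1),w.sum())
hub=(np.hypot(A,B)<22)&(H>25)&(H<31);print('hub',H[hub].mean())
bl=(A>60)&(A<95)&(abs(B)<25)&(H>16)&(H<26);print('ball',np.arctan2(B[bl].mean(),A[bl].mean()))
arm.close_job()
E
```

```text
time_s: 25.75
tcp_pos: [0.5357, 0.1177, 0.307]
eef_rot: [-0.582, 0.774, -0.163, 0.188]
force: [-1.3, 1.4, -0.4]
gripper_width: 0.0861
arm dir [0.14664777 0.04245083] 684
hub 27.827449087323718
ball 0.149309612914429
the job is handed in; nothing more can be done
```

I fitted the middle-sized lever on the selector shaft, seated it against the shoulder, swung it clockwise to the stop and let go. The job is handed in at 25.8 s.

**How it went**
- The moves cannot tilt the tool directly, so I pushed against the edge of the arm's reach until the gripper leaned 30°.
- I fitted the lever with its flat matched at about 1.07 rad on the selector. It pressed against the shoulder with about 45 N.
- I released it, turned the gripper half a turn and regripped the hub. I then swung it clockwise until the torque rose from about 0.15 to 1.0 N m.

**Last checks**
- **Seating:** the hub top measures 27.8 mm above the shoulder plane, against 28 mm for fully home.
- **Rest:** two looks 0.8 s apart gave the same pose. The gripper is open and about 12 cm clear of the lever.
- **Bystanders:** I planned paths clear of the gear, ratchet and socket, but did not measure them again.

**Disagreements and limits**
- **Arm angle:** under load the arm was clockwise of the rib, by about 0.2 to 0.3 rad. After release it settled about 0.15 rad counter-clockwise of it, about 7 mm to one side at the rib's middle. The arm still covers the rib in the last picture. Both sides are a little over the stated ±0.13 rad play.
- **Shaft at its stop:** I infer this from the torque rise. I never saw the shaft angle directly after the swing.
- **Joint limits:** joint 3 read up to 1.491 and joint 6 read -2.99, right at their listed ranges of 1.49 and -2.99.

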